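# Refill the slotted pin hopper from a clipped-in tray

## Task

The orange tray with three steel pins is clipped into its aluminium dock: squeeze the two black side buttons on its grip to free it, and lift it out level with the pins still in it. Turn the tray so that the pins lie along the slot of the blue hopper and tip them through the slot, all three, without touching the pins with the gripper. Then stand the empty tray upright in the middle of the green mat and let go, leaving the bottle and the other parts where they are.

Things in the scene. Friction and masses are not known exactly. Their poses are not given: they have to be found in the camera images.
- dock: fixed aluminium docking plate, 92x100 mm, top face 6 mm above the worktop, with low (12 mm) guides round the tray and two steel catches (23 mm high). Origin under it; its axes coincide with the docked tray's, the docked tray's underside is 6 mm above this origin.
- tray: loose orange tray, 0.25 kg, x from -50 mm (rear) to +36 mm (open pouring front), y +-42 mm; origin at its underside, z up; the flat base ends at x +18. Inner floor slopes 18 degrees down to the back wall (x -20 mm), where the pins rest; side walls 78 mm apart inside, 38 mm high. The grey grip head behind the wall spans x -50 to -24, y +-16, z 34 to 92 mm, a black spring button in each y face.
- tray_grip (a point): middle between the two buttons in the tray's grip head: x -37 mm, 72 mm above the tray's underside; axes as the tray. Squeeze here along y. Latch legs hold the tray in the dock until both buttons are squeezed flush with the 32 mm wide head; then it lifts straight up.
- tray_lip (a point): middle of the tray's pouring lip: the front end of the inner floor, 36 mm ahead of the tray's origin, 24 mm above its underside. Axes as the tray. Tipping the lip down by more than the floor's 18 degrees makes the pins roll out over it; about 40 degrees empties the tray quickly.
- button_left (a joint): travel of the button on the grip head's +y side, m: 0 out (stands 6 mm proud), 0.006 flush; spring, 2 N at first and 5 N when flush
- button_right (a joint): the same for the button on the -y side
- hopper: fixed blue sheet-metal box, 80 mm (x) by 122 mm (y), 56 mm high, walls and roof 4 mm, hollow below the roof. Origin under its centre. Behind the slot (x +10 to +13 mm) a steel stop tab, 40 mm wide, rises 26 mm above the roof; pins are poured toward it, from the -x side, in the hopper's +x direction.
- slot (a point): centre of the slot in the hopper's roof, at roof height (56 mm above the worktop); the slot is 18 mm along x and 92 mm along y, marked with a yellow line on its -x side. Axes as the hopper.
- mat: fixed round green mat, 150 mm diameter, 3 mm thick; origin under its centre
- pin_1: loose bright steel pin, 10 mm diameter, 70 mm long, 40 g; origin at its centre, lying along its own y. The three start side by side in the tray, along the tray's y
- pin_2: loose bright steel pin, 10 mm diameter, 70 mm long, 40 g; origin at its centre, lying along its own y. The three start side by side in the tray, along the tray's y
- pin_3: loose bright steel pin, 10 mm diameter, 70 mm long, 40 g; origin at its centre, lying along its own y. The three start side by side in the tray, along the tray's y
- oiler: yellow oil bottle with red spout, 52 mm diameter, 166 mm tall, loose; origin under its centre
- foot: light grey plastic appliance foot, 35 mm diameter, 36 mm tall, loose; origin under its centre
- knob: grey control knob, 41 mm diameter, 24 mm tall, loose; origin under its centre
- thermostat: white thermostat switch with a metal spindle, 30x46 mm, 38 mm tall, loose; origin under its centre

How it is judged:
On the way, in this order (a step that is already met when the one before it is completed fails the run):
1. the tray is freed and lifted level at least 40 mm clear of the dock plate with all three pins in it (z of tray in the frame of dock above 0.046 m and angle between tray's own z axis and vertical below 0.3 rad and distance between tray and pin_1 below 0.065 m and distance between tray and pin_2 below 0.065 m and distance between tray and pin_3 below 0.065 m), for 0.2 s.
2. the tray is tipped by more than 15 degrees over the hopper, its pins lined up with the slot within 15 degrees and its lip within 40 mm of the slot's centre (angle between tray's own z axis and vertical above 0.26 rad and angle between the y axis of tray and the y axis of hopper, either way round below 0.26 rad and horizontal distance between tray_lip and slot below 0.04 m), for 0.04 s.
3. all three pins are inside the hopper (z of pin_1 in the frame of hopper between 0.005 and 0.045 m and x of pin_1 in the frame of hopper between -0.037 and 0.037 m and y of pin_1 in the frame of hopper between -0.058 and 0.058 m and z of pin_2 in the frame of hopper between 0.005 and 0.045 m and x of pin_2 in the frame of hopper between -0.037 and 0.037 m and y of pin_2 in the frame of hopper between -0.058 and 0.058 m and z of pin_3 in the frame of hopper between 0.005 and 0.045 m and x of pin_3 in the frame of hopper between -0.037 and 0.037 m and y of pin_3 in the frame of hopper between -0.058 and 0.058 m), for 0.2 s.
At the end, for the whole second after the job is handed in: All three pins are inside the hopper (below its roof) and at rest; the tray stands upright (within 4 degrees) and at rest on the green mat, its origin within 35 mm of the mat's centre, with both buttons out (under 2 mm of travel) (all of step 3 and linear speed of each of pin_1, pin_2, pin_3 below 0.03 m/s and horizontal distance between tray and mat below 0.035 m and angle between tray's own z axis and vertical below 0.07 rad and z of tray in the frame of mat below 0.006 m and linear speed of tray below 0.02 m/s and value of joint each of button_left, button_right below 0.002 m); the robot touches nothing.
It fails at once if the gripper's fingers touch a pin (contact force between the fingers and pin_1 above 0.5 N or contact force between the fingers and pin_2 above 0.5 N or contact force between the fingers and pin_3 above 0.5 N).
It fails at once if the oil bottle, foot, knob or thermostat is moved by more than 20 mm (distance of any of oiler, foot, knob, thermostat from where it was at the start of the episode above 0.02 m).
It also fails if it takes over 61 s, if anything falls off the work surface, if the arm or the gripper's body presses on something with over 40 N, if the wrist force passes 120 N, or if a joint passes its speed limit or range.

## Robot

A 7-joint arm with a two-finger parallel gripper is mounted at the origin on a cart in front of the work surface, level with it; the furniture and walls round the work are solid. World frame = base frame: x ahead of the robot, y to its left, z up, the work surface at z = 0. Lengths are in m, angles in rad, forces in N, time in s.
With the tool pointing down it reaches from about 0.4 to 0.85 m from the base axis. Payload 10.4 kg.
Tool frame: the origin (TCP) lies between the finger pads; the fingertips stand ahead of it and the grasp point (between the pads) lies 5 mm behind it (manip.tip_extent is the z of the fingertips in the tool frame, in m); z points along the fingers, y is the line along which they close (so a half turn about z gives the same grasp; the last joint's range is limited). The gripper opens to 85 mm and grips with 20 to 120 N. Pads are 22 mm wide; open, the fingers measure 114 mm over their backs; the gripper's body (76 mm by 85 mm) begins 54 mm behind the grasp point. The pads swing forward as they close: fully open they stand 13 mm farther back than shut.
Start: joints at [-1.328, 0.332, -0.065, 1.46, 0.022, 1.35, -0.088], TCP at [0.164, 0.603, 0.245] pointing down, gripper open.
Joint ranges: [-2.6, 2.6], [-0.5, 2.12], [-1.47, 1.34], [0.16, 2.42], [-1.27, 4.41], [0.06, 2.06], [-2.6, 2.6]. Speed limits (rad/s): [2.22, 2.22, 2.79, 2.79, 3.14, 3.14, 3.14].

## Interface

Orientations are given as a unit quaternion [x, y, z, w].
In Python, from workcell import status, viewer, manip gives the robot as it stands.
- The arm moves only by the tool play_rows, never from a script. Its argument "plan" is one flat list of numbers, 7 for each row, row after row: the turn, a rotation vector about the tool's x, y, z in degrees, then the shift along the tool's x, y, z in m, then the opening, from 0 (shut) to 1 (fully open). In form: [ax, ay, az, dx, dy, dz, grip, ax, ay, az, dx, dy, dz, grip, ...]. A call has 1 to 20 rows; each row is the pose to reach, as a shift and turn from the pose commanded when the call began, along the tool's axes at that moment; what a row does not reach only later rows make up. A row lasts 1/8 s, in which the tool goes at most 62.5 mm and 10.7 degrees, less where a joint would pass 70% of its speed; a pose out of reach is approached as far as the arm can. A call with a gripper value outside its range is refused whole. The fingers move at their own pace and stop on an object; "squeeze" is the grip in N (left out, the last holds). Time passes only in rows, so rows that repeat a pose let the fingers close. It gives the time, the measured TCP pose, the force, the opening and the grip force at its end, in the units of the state.
- status.get_obs(): the state, without advancing time (a new reading comes with each control period).
- viewer.camera(name): name is "scene" or "side" or "wrist"; returns the picture (420x560x3 uint8, red, green, blue); there is no depth.
- viewer.camera_model(name): a dict with "fx", "fy", "cx", "cy" (pixels), "R" (3x3) and "t" (3): a world point X has camera coordinates R X + t. Camera axes: x right, y down, z forward; pixel columns grow to the right and rows downward; lengths in m; the calibration is good to about 2 mm. The wrist camera is an equidistant fisheye: a pixel r from the principal point sees the ray r / f radians off the axis. A picture is of the moment at which its call begins: read the wrist's pose just before it. camera_model takes no time and is no camera call; for the wrist camera it gives the pose at the moment of the call.
- manip.hand_in(): hands the job in; it is judged then, once.
The state is a dict: "clock": time; "joint_pos": joint angles; "joint_velocities": joint speeds; "tau": joint torques, N m; "position": TCP position; "ee_rot": TCP orientation; "ft_force": force on the tool from outside, world axes, zero at the start; "torque": the same for the moment, N m; "grip_width": opening from 0.0 (shut) to 1.0 (fully open); "grasp_force": force on a finger pad.
Only numpy, scipy, OpenCV 4.12 (cv2) and the standard library are available. Lean on these libraries where they do the work, as an engineer would, in place of code of your own. Each camera call takes 0.05 s, during which the arm holds its last target. There are 200 camera calls.

## Working session

There is one attempt and no reset: what is moved stays moved. The work goes in short steps, Python scripts to look and compute and a tool call to move; the robot and the scene stay as the last step left them, time stands still between calls to the robot, and variables do not carry over. Pictures are saved under pics/ and viewed, at most 10 in all, crops included, and the job is handed in when it is done.

Besides the shell and the picture viewer there is one more tool, called after "Call:" as a command line: name --argument value ..., lists and objects as JSON in quotes. play_rows: Moves the arm, as the interface text tells. Its arguments: {"type":"object","properties":{"plan":{"type":"array","items":{"type":"number"}},"squeeze":{"type":"number"}},"required":["plan"]}

```bash
ls; mkdir -p pics; python3 - <<'E'
from workcell import status, viewer, manip
import cv2, numpy as np
print(status.get_obs(), manip.tip_extent)
a=[]
for n in("scene","side"):
    im=viewer.camera(n); cv2.imwrite(f"pics/{n}0.png",im[:,:,::-1]); m=viewer.camera_model(n); print(n,m)
E
```

```text
pics
{'clock': 0.0, 'joint_pos': array([-1.32759066,  0.33285106, -0.06472596,  1.46095742,  0.02159151,
        1.34991691, -0.08852703]), 'joint_velocities': array([ 0.00049893, -0.00027894, -0.00099725,  0.00100938,  0.00049132,
        0.00209163,  0.0008613 ]), 'tau': array([-3.36164030e-04, -6.25422406e+01,  4.88517154e-02, -3.91621435e+01,
        1.61111739e-02,  9.58986551e-03, -8.45286934e-06]), 'position': array([0.16407002, 0.60269791, 0.2445213 ]), 'ee_rot': array([ 1.32503487e-01,  9.91182279e-01, -7.15350446e-04, -6.94163968e-05]), 'ft_force': array([0.63212295, 0.48773871, 0.20088226]), 'torque': array([-0.00869934, -0.03070892,  0.06333078]), 'grasp_force': 0.0, 'grip_width': 0.9965454787769432} 0.014
scene {'fx': 411.2888464051483, 'fy': 411.2888464051483, 'cx': 271.27104737113467, 'cy': 201.58935470770558, 'R': array([[ 0.45497646, -0.89042695,  0.01167333],
       [-0.49919206, -0.2658809 , -0.82469063],
       [ 0.73743047,  0.36938759, -0.56546362]]), 't': array([-0.22246793,  0.30247097,  0.79848008])}
side {'fx': 515.8822287725529, 'fy': 515.8822287725529, 'cx': 284.514043506824, 'cy': 212.33829646007854, 'R': array([[-0.99184905, -0.12505739, -0.02441559],
       [-0.04705799,  0.53759083, -0.8418917 ],
       [ 0.11841038, -0.83388053, -0.5390939 ]]), 't': array([0.47849875, 0.08643449, 1.16140205])}
```

View pics/scene0.png

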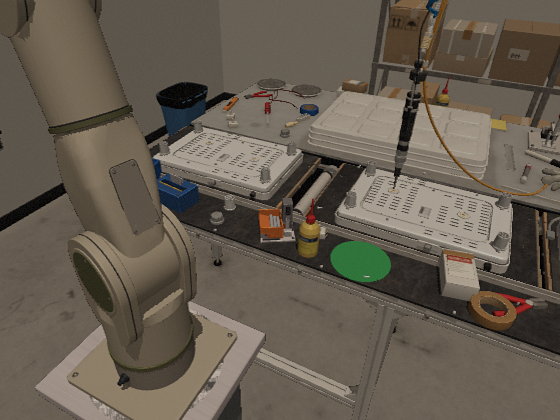

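View pics/side0.png

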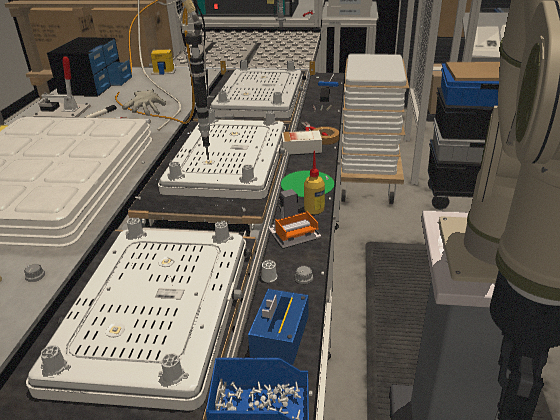

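The scene view shows the tray at (272,222), the mat at (360,260), the bottle at (310,238) and the hopper at (178,192), partly hidden. In the side view the hopper is at (280,320) with the yellow line at (286,315), the tray at (298,227) and the mat at (307,184).

```bash
cat > h.py <<'E'
import numpy as np, cv2
from workcell import status, viewer, manip
from scipy.spatial.transform import Rotation as Rn
def ray(m,u,v,fish=False):
    x=(u-m['cx'])/m['fx'];y=(v-m['cy'])/m['fy']
    if fish:
        r=np.hypot(x,y); d=np.array([np.sin(r)*x/r,np.sin(r)*y/r,np.cos(r)])
    else: d=np.array([x,y,1.])
    R=np.array(m['R']); return -R.T@np.array(m['t']), R.T@d
def onz(m,u,v,z,fish=False):
    c,d=ray(m,u,v,fish); return c+d*(z-c[2])/d[2]
def proj(m,X,fish=False):
    p=np.array(m['R'])@np.array(X)+m['t']
    if fish:
        r=np.hypot(p[0],p[1]); t=np.arctan2(r,p[2]); q=p[:2]/r*t
    else: q=p[:2]/p[2]
    return np.array([m['cx']+m['fx']*q[0],m['cy']+m['fy']*q[1]])
def big(mask):
    c=max(cv2.findContours(mask.astype(np.uint8),0,1)[0],key=cv2.contourArea); return c
E
python3 - <<'E'
from h import *
for n in("scene","side"):
    im=cv2.imread(f"pics/{n}0.png"); m=viewer.camera_model(n); h=cv2.cvtColor(im,cv2.COLOR_BGR2HSV)
    g=big(cv2.inRange(h,(50,120,50),(75,255,255)))
    hull=cv2.convexHull(g)[:,0,:]
    P=np.array([onz(m,u,v,.003)[:2] for u,v in hull]); print(n,"mat",cv2.minEnclosingCircle(P.astype(np.float32)),len(P))
    o=big(cv2.inRange(h,(5,190,120),(14,255,255))); M=cv2.moments(o); c=(M['m10']/M['m00'],M['m01']/M['m00']); print("orange",c,cv2.boundingRect(o),onz(m,*c,.03))
    if n=="side":
        print("oiler foot",onz(m,314,209,0))
        y=cv2.inRange(h,(22,120,120),(32,255,255)); y[:280]=0;y[360:]=0;y[:,:240]=0;y[:,320:]=0
        p=cv2.findNonZero(y)[:,0,:]; l=cv2.minAreaRect(p); b=cv2.boxPoints(l); print("yellow",l,[onz(m,*q,.056)[:2].round(4) for q in b])
        cv2.imwrite("pics/c.png",cv2.resize(im[160:360,220:360],None,fx=4,fy=4,interpolation=cv2.INTER_CUBIC)[:600] if 0 else np.hstack([cv2.resize(im[280:365,235:325],(400,378),interpolation=2),cv2.resize(im[180:265,255:345],(400,378),interpolation=2)]))
E
```

```text
scene mat ((0.45092713832855225, -0.2680876553058624), 0.07527457177639008) 30
orange (263.6517412935323, 220.53565505804312) (259, 214, 17, 15) [0.45112192 0.00427003 0.03      ]
side mat ((0.46107083559036255, -0.27097025513648987), 0.0750519260764122) 13
orange (299.44319600499375, 231.36828963795253) (286, 224, 30, 16) [0.44602038 0.00704632 0.03      ]
oiler foot [ 0.42351474 -0.1396946   0.        ]
yellow ((285.4383544921875, 314.1643981933594), (1.6385756731033325, 36.04867935180664), 20.556041717529297) [array([0.448 , 0.3479]), array([0.436, 0.26 ]), array([0.433 , 0.2613]), array([0.4451, 0.349 ])]
```

View pics/c.png

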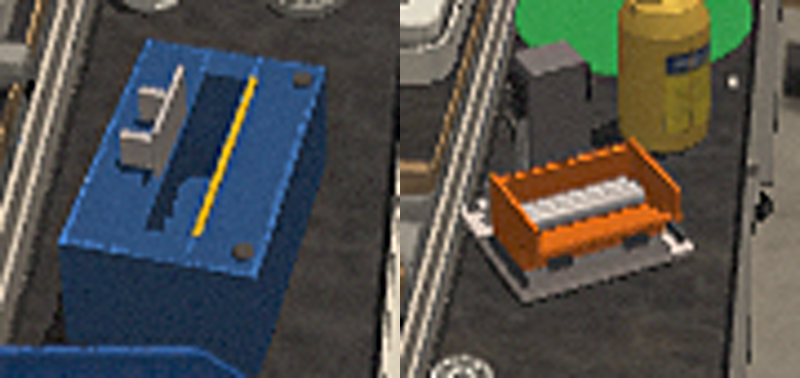

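The crop shows the hopper's tab on the +x (far) side of the slot and the yellow line nearer the robot. The tray's lip faces the hopper (lip ends at crop (545,255) and (680,215)), with its grip head toward the bottle.

```bash
python3 - <<'E'
from h import *
m=viewer.camera_model("side")
f=lambda a,b:(255+(a-400)/4.444,180+b/4.447)
for nm,p,z in [("lipA",(543,258),.03),("lipB",(682,215),.03),("wallA",(492,178),.044),("wallB",(632,142),.044),("headtop1",(515,55),.098),("headtop2",(562,40),.098),("headtop3",(585,62),.098),("headtop4",(538,80),.098),("dockA",(527,305),.006),("dockB",(692,248),.006)]:
    print(nm,onz(m,*f(*p),z).round(3))
g=lambda a,b:(235+a/4.444,280+b/4.447)
for p in [(150,40),(325,66),(257,275),(62,242)]: print("roof",onz(m,*g(*p),.056).round(3))
for p in [(205,78),(148,230),(190,235),(245,80)]: print("slot",onz(m,*g(*p),.056).round(3))
E
```

```text
lipA [0.471 0.036 0.03 ]
lipB [ 0.403 -0.009  0.03 ]
wallA [ 0.504 -0.014  0.044]
wallB [ 0.434 -0.056  0.044]
headtop1 [ 0.495 -0.051  0.098]
headtop2 [ 0.472 -0.069  0.098]
headtop3 [ 0.457 -0.047  0.098]
headtop4 [ 0.48  -0.027  0.098]
dockA [0.479 0.044 0.006]
dockB [ 0.398 -0.014  0.006]
roof [0.481 0.242 0.056]
roof [0.405 0.251 0.056]
roof [0.42  0.371 0.056]
roof [0.497 0.362 0.056]
slot [0.454 0.263 0.056]
slot [0.465 0.352 0.056]
slot [0.448 0.353 0.056]
slot [0.437 0.263 0.056]
```

Call:
play_rows --plan '[0,0,42,-0.472,-0.546,0,1,0,0,42,-0.472,-0.546,0,1,0,0,42,-0.472,-0.546,0,1,0,0,42,-0.472,-0.546,0,1,0,0,42,-0.472,-0.546,0,1,0,0,42,-0.472,-0.546,0,1,0,0,42,-0.472,-0.546,0,1,0,0,42,-0.472,-0.546,0,1,0,0,42,-0.472,-0.546,0,1,0,0,42,-0.472,-0.546,0,1,0,0,42,-0.472,-0.546,0,1,0,0,42,-0.472,-0.546,0,1,0,0,42,-0.472,-0.546,0,1,0,0,42,-0.472,-0.546,0,1,0,0,42,-0.472,-0.546,0,1,0,0,42,-0.472,-0.546,0,1]'

```text
clock: 2.1
position: [0.476, -0.0469, 0.2453]
ee_rot: [0.478, 0.878, 0.0, -0.0]
ft_force: [-0.4, 0.4, 0.1]
grip_width: 1.002
grasp_force: 0.0
```

```bash
python3 - <<'E'
from h import *
o=status.get_obs(); print(o['position'],o['joint_pos'].round(2),Rn.from_quat(o['ee_rot']).as_matrix().round(3))
import pickle
m=viewer.camera_model("wrist"); im=viewer.camera("wrist")[:,:,::-1]; cv2.imwrite("pics/w1.png",im); pickle.dump(m,open("w1.pkl","wb")); print(m)
E
```

```text
[ 0.47601586 -0.04692732  0.24528372] [-0.74 -0.03  0.74  1.87  0.02  1.3   0.57] [[-0.543  0.84   0.   ]
 [ 0.84   0.543  0.   ]
 [ 0.     0.    -1.   ]]
{'fx': 325.19226210127806, 'fy': 325.19226210127806, 'cx': 274.6108182979148, 'cy': 202.92128930095117, 'R': array([[ 8.39820392e-01,  5.42863776e-01,  7.93529862e-04],
       [ 5.24255407e-01, -8.11410609e-01,  2.58397159e-01],
       [ 1.40918336e-01, -2.16591191e-01, -9.66038446e-01]]), 't': array([-0.37564181, -0.32142755,  0.30126059])}
```

View pics/w1.png

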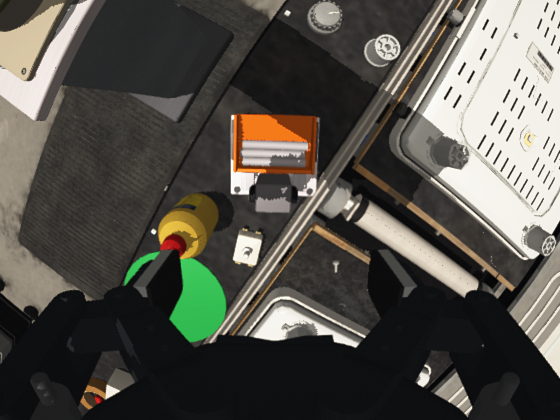

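The wrist view shows the tray upright in the image, with its lip at row 115 and its orange sides at columns 232 and 320. The head is at about (273,193), the thermostat at (248,247) and the bottle at (190,228), left of the left finger.

```bash
python3 - <<'E'
from h import *
import pickle
m=pickle.load(open("w1.pkl","rb")); im=cv2.imread("pics/w1.png"); h=cv2.cvtColor(im,cv2.COLOR_BGR2HSV)
o=big(cv2.inRange(h,(4,150,80),(17,255,255)))
P=np.array([onz(m,*p,.044,True)[:2] for p in o[:,0,:]]).astype(np.float32)
r=cv2.minAreaRect(P); print(r,cv2.boxPoints(r).round(4))
print("head top", [onz(m,u,v,.098,True).round(4)[:2] for u,v in[(255,178),(291,178),(257,212),(292,212)]])
cv2.imwrite("pics/w1c.png",cv2.resize(im[105:275,215:335],None,fx=3.5,fy=3.5,interpolation=2))
E
```

```text
((0.4558480381965637, -0.01396382600069046), (0.0841452032327652, 0.060643408447504044), 31.13194465637207) [[ 0.4042 -0.0098]
 [ 0.4355 -0.0617]
 [ 0.5075 -0.0182]
 [ 0.4762  0.0337]]
head top [array([ 0.4555, -0.0441]), array([ 0.4816, -0.0272]), array([ 0.4732, -0.0691]), array([ 0.4993, -0.0522])]
```

View pics/w1c.png

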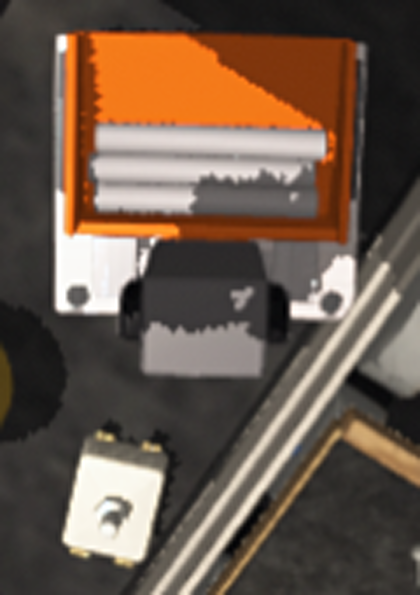

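```bash
python3 - <<'E'
from h import *
import pickle
m=pickle.load(open("w1.pkl","rb")); s=viewer.camera_model("side")
w=lambda a,b:(215+a/3.5,105+b/3.5); f=lambda a,b:(255+(a-400)/4.444,180+b/4.447)
print(onz(m,*w(204,326),.098,True), onz(m,*w(204,375),.098,True))
for z in(-.05,-.02,0,.02,.05):
  A=[onz(m,*w(*p),z,True)[:2].round(3) for p in[(175,575),(400,265)]]
  B=[onz(s,*f(*p),z)[:2].round(3) for p in[(530,5),(452,190)]]
  print(z,A,B)
E
```

```text
[ 0.47851654 -0.05059324  0.098     ] [ 0.48545357 -0.06135021  0.098     ]
-0.05 [array([ 0.546, -0.178]), array([ 0.548, -0.021])] [array([ 0.531, -0.368]), array([ 0.549, -0.14 ])]
-0.02 [array([ 0.538, -0.165]), array([ 0.541, -0.019])] [array([ 0.523, -0.315]), array([ 0.541, -0.095])]
0 [array([ 0.534, -0.156]), array([ 0.536, -0.018])] [array([ 0.518, -0.279]), array([ 0.535, -0.066])]
0.02 [array([ 0.529, -0.147]), array([ 0.531, -0.016])] [array([ 0.513, -0.244]), array([ 0.53 , -0.036])]
0.05 [array([ 0.521, -0.134]), array([ 0.523, -0.014])] [array([ 0.506, -0.19 ]), array([0.522, 0.008])]
```

Call:
play_rows --plan '[0,0,1.4,-0.0044,0,0.04,0.75,0,0,1.4,-0.0044,0,0.08,0.75,0,0,1.4,-0.0044,0,0.11,0.75,0,0,1.4,-0.0044,0,0.135,0.75,0,0,1.4,-0.0044,0,0.155,0.75,0,0,1.4,-0.0044,0,0.172,0.75,0,0,1.4,-0.0044,0,0.172,0.75,0,0,1.4,-0.0044,0,0.172,0.75]'

```text
clock: 3.15
position: [0.479, -0.0514, 0.0739]
ee_rot: [0.49, 0.872, 0.0, 0.0]
ft_force: [-0.1, 0.1, 1.1]
grip_width: 0.749
grasp_force: 0.0
```

```bash
python3 - <<'E'
from h import *
im=viewer.camera("wrist")[:,:,::-1]; cv2.imwrite("pics/w2.png",im)
E
```

```text
(no output)
```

View pics/w2.png

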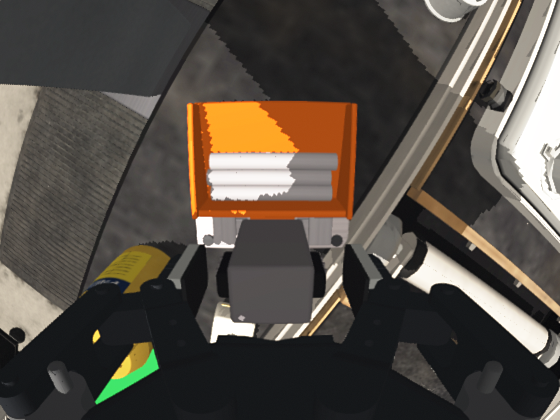

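Fingers straddle the head evenly (inner faces at columns ~205 and ~343, head centre 271), and the pins sit in the tray.

Call:
play_rows --plan '[0,0,0,0,0,0,0,0,0,0,0,0,0,0,0,0,0,0,0,0,0,0,0,0,0,0,0,0,0,0,0,0,0,0,0,0,0,0,0,0,0,0,0,0,0,0,0,0,0,0,0,0,0,0,0,0]' --squeeze 60

```text
clock: 4.2
position: [0.4787, -0.0517, 0.074]
ee_rot: [0.49, 0.872, 0.0, 0.0]
ft_force: [-4.6, -1.0, 9.4]
grip_width: 0.369
grasp_force: 59.1
```

Call:
play_rows --plan '[0,0,0,0,0,-0.005,0,0,0,0,0,0,-0.012,0,0,0,0,0,0,-0.02,0,0,0,0,0,0,-0.032,0,0,0,0,0,0,-0.045,0,0,0,0,0,0,-0.06,0,0,0,0,0,0,-0.075,0,0,0,0,0,0,-0.09,0,0,0,0,0,0,-0.1,0,0,0,0,0,0,-0.11,0,0,0,0,0,0,-0.115,0,0,0,0,0,0,-0.115,0,0,0,0,0,0,-0.115,0]'

```text
clock: 5.82
position: [0.4783, -0.0514, 0.1879]
ee_rot: [0.49, 0.872, -0.0, -0.0]
ft_force: [-0.1, -1.2, -3.6]
grip_width: 0.37
grasp_force: 59.8
```

```bash
python3 - <<'E'
from h import *
o=status.get_obs(); print(o['ft_force'],o['joint_pos'].round(2))
im=viewer.camera("wrist")[:,:,::-1]; cv2.imwrite("pics/w3.png",im)
E
```

```text
[-0.07108334 -1.16226689 -3.63607924] [-0.73  0.04  0.77  1.94 -0.03  1.17  0.6 ]
```

View pics/w3.png

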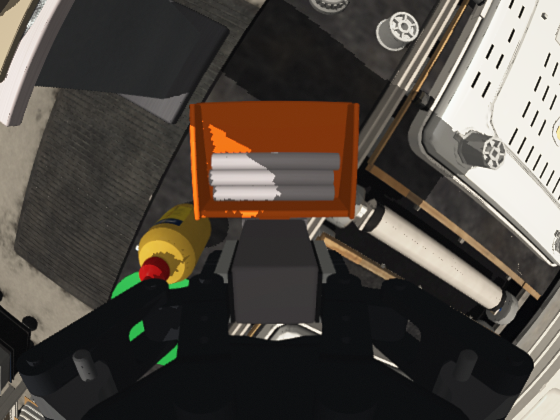

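Lifted level with all three pins against the back wall; wrist force 3.6 N down matches tray plus pins. Turning and moving to a look position behind the slot.

Call:
play_rows --plan '[0,0,5,0.015,0.002,0,0,0,0,13,0.04,0.006,0,0,0,0,22,0.068,0.011,0,0,0,0,31,0.097,0.015,0,0,0,0,40,0.125,0.019,0,0,0,0,49,0.153,0.024,0,0,0,0,58,0.181,0.028,0,0,0,0,67,0.209,0.032,0,0,0,0,76,0.237,0.037,0,0,0,0,85,0.265,0.041,0,0,0,0,94,0.293,0.045,0,0,0,0,103,0.321,0.05,0,0,0,0,112,0.349,0.054,0,0,0,0,120,0.374,0.058,0,0,0,0,126,0.393,0.061,0,0,0,0,129,0.402,0.062,0,0,0,0,129,0.402,0.062,0,0,0,0,129,0.402,0.062,0,0,0,0,129,0.402,0.062,0,0]'

```text
clock: 8.25
position: [0.3225, 0.3235, 0.1882]
ee_rot: [0.998, -0.067, -0.0, 0.0]
ft_force: [-0.4, -0.0, -3.9]
grip_width: 0.369
grasp_force: 59.8
```

```bash
python3 - <<'E'
from h import *
import pickle
o=status.get_obs(); print(o['position'],o['joint_pos'].round(2)); R=Rn.from_quat(o['ee_rot']).as_matrix(); print(R.round(3))
m=viewer.camera_model("wrist"); im=viewer.camera("wrist")[:,:,::-1]; cv2.imwrite("pics/w4.png",im); pickle.dump(m,open("w4.pkl","wb"))
E
```

```text
[0.32247434 0.32354913 0.18821657] [-1.07 -0.    0.18  1.97  0.    1.17 -2.59]
[[ 0.991 -0.133 -0.   ]
 [-0.133 -0.991 -0.   ]
 [-0.     0.    -1.   ]]
```

View pics/w4.png

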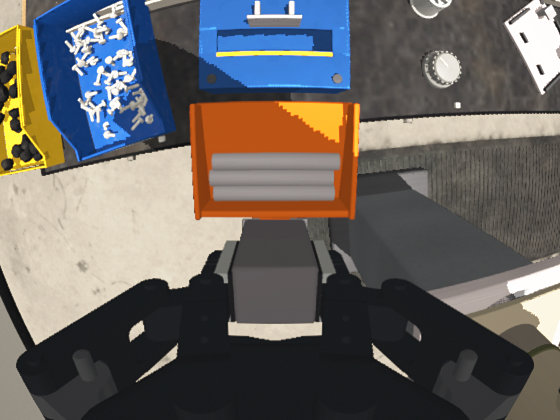

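The view shows the slot at columns 217–332, rows 32–52, the yellow line at row 54, the tab at (274,13), and the lip at row 103 parallel to it.

```bash
python3 - <<'E'
from h import *
import pickle
m=pickle.load(open("w4.pkl","rb")); im=cv2.imread("pics/w4.png"); h=cv2.cvtColor(im,cv2.COLOR_BGR2HSV)
y=cv2.inRange(h,(20,150,120),(32,255,255)); y[:40]=0;y[70:]=0;y[:,:205]=0;y[:,345:]=0
p=cv2.findNonZero(y)[:,0,:]
P=np.array([onz(m,*q,.056,True)[:2] for q in p]).astype(np.float32); r=cv2.minAreaRect(P); print("yellow",r)
for q in[(200,0),(200,87),(349,87),(218,33),(332,31),(218,51),(332,51)]: print(q,onz(m,*q,.056,True).round(4))
o=big(cv2.inRange(h,(4,150,80),(17,255,255)))
print("lip ends",onz(m,194,104,.1442,True).round(4),onz(m,357,103,.1442,True).round(4))
E
```

```text
yellow ((0.4410657286643982, 0.3084733486175537), (0.09190487116575241, 0.0028365608304739), 82.45765686035156)
(200, 0) [0.4976 0.3625 0.056 ]
(200, 87) [0.4225 0.3714 0.056 ]
(349, 87) [0.4066 0.2527 0.056 ]
(218, 33) [0.4649 0.351  0.056 ]
(332, 31) [0.4545 0.2601 0.056 ]
(218, 51) [0.4495 0.3529 0.056 ]
(332, 51) [0.4375 0.2626 0.056 ]
lip ends [0.4024 0.3571 0.1442] [0.3914 0.2705 0.1442]
```

Call:
play_rows --plan '[0,0,0,0.01,0,0.01,0,0,0,0,0.025,0,0.025,0,0,0,0,0.04,0,0.04,0,0,0,0,0.049,0,0.052,0,0,-4,0,0.053,0,0.055,0,0,-8,0,0.056,0,0.053,0,0,-12,0,0.06,0,0.049,0,0,-12,0,0.06,0,0.049,0,0,-12,0,0.06,0,0.049,0]'

```text
clock: 9.43
position: [0.3814, 0.3161, 0.1387]
ee_rot: [0.992, -0.066, -0.104, -0.007]
ft_force: [0.5, 0.5, -3.9]
grip_width: 0.367
grasp_force: 60.2
```

```bash
python3 - <<'E'
from h import *
o=status.get_obs(); print(o['position'],o['joint_pos'].round(2)); R=Rn.from_quat(o['ee_rot']).as_matrix(); print(R.round(3))
L=o['position']+R@[.074,0,.044]; d=L-[.4515,.307,.056]; print("lip in hopper",d[0]*.991-d[1]*.132,d[0]*.132+d[1]*.991,d[2], "tilt",np.degrees(np.arcsin(-R[2,0])))
E
```

```text
[0.38143912 0.31607292 0.13867709] [-0.92  0.25  0.27  1.83 -0.22  1.23 -2.27]
[[ 0.97  -0.133 -0.205]
 [-0.13  -0.991  0.027]
 [-0.207  0.001 -0.978]]
lip in hopper -0.007355176962385402 -0.0003259547847939484 0.02431127502330268 tilt 11.947341555577022
```

Call:
play_rows --plan '[0,-6,0,0.0053,0,-0.0049,0,0,-9,0,0.0085,0,-0.0075,0,0,-12,0,0.0115,0,-0.0099,0,0,-12,0,0.0115,0,-0.0099,0,0,-12,0,0.0115,0,-0.0099,0,0,-12,0,0.0115,0,-0.0099,0,0,-15,0,0.015,0,-0.0115,0,0,-18,0,0.0185,0,-0.0132,0,0,-18,0,0.0185,0,-0.0132,0,0,-18,0,0.0185,0,-0.0132,0,0,-21,0,0.0223,0,-0.015,0,0,-24,0,0.0261,0,-0.0168,0,0,-24,0,0.0261,0,-0.0168,0,0,-24,0,0.0261,0,-0.0168,0,0,-28,0,0.0313,0,-0.0192,0,0,-28,0,0.0313,0,-0.0192,0,0,-28,0,0.0313,0,-0.0192,0,0,-28,0,0.0313,0,-0.0192,0]'

```text
clock: 11.68
position: [0.4156, 0.3119, 0.152]
ee_rot: [0.938, -0.062, -0.341, -0.023]
ft_force: [0.5, -0.1, -2.9]
grip_width: 0.365
grasp_force: 60.3
```

```bash
python3 - <<'E'
from h import *
o=status.get_obs(); print(o['position'],o['joint_pos'].round(2),o['ft_force']); R=Rn.from_quat(o['ee_rot']).as_matrix()
L=o['position']+R@[.074,0,.044]; d=L-[.4515,.307,.056]; print("lip",d[0]*.991-d[1]*.132,d[0]*.132+d[1]*.991,d[2], "tilt",np.degrees(np.arcsin(-R[2,0])))
a=viewer.camera("wrist")[:,:,::-1];b=viewer.camera("side")[:,:,::-1]
cv2.imwrite("pics/p1.png",np.hstack([cv2.resize(a[:300,100:460],(400,333)),cv2.resize(b[270:370,230:350],(400,333),interpolation=2)]))
E
```

```text
[0.41562529 0.31190093 0.15198201] [-0.68  0.6   0.26  1.47 -0.49  1.71 -2.03] [ 0.49503842 -0.08887259 -2.92239428]
lip -0.007704854546245602 0.00017943900806014932 0.014743523504905244 tilt 39.93206307098535
```

View pics/p1.png

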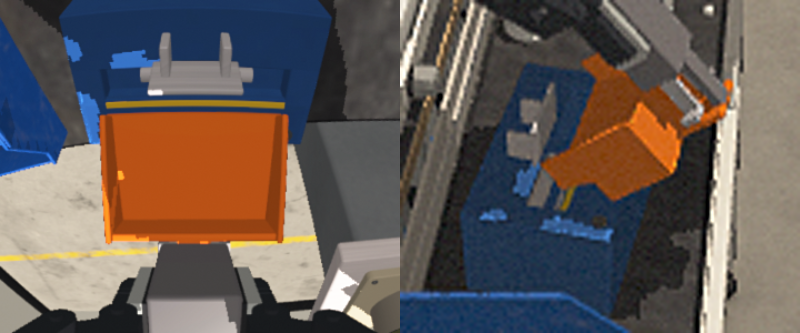

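The tray is empty at 40° over the slot. A light bar at crop (195,75) by the tab is ambiguous, so I'll go back to the earlier look pose and compare with the picture taken before pouring.

Call:
play_rows --plan '[0,3,0,-0.01,0,0.003,0,0,8,0,-0.025,0,0.008,0,0,16,0,-0.042,0,0.014,0,0,24,0,-0.06,0,0.02,0,0,32,0,-0.08,0,0.027,0,0,40,0,-0.095,0.0008,0.0327,0,0,40,0,-0.095,0.0008,0.0327,0,0,40,0,-0.095,0.0008,0.0327,0]'

```text
clock: 12.78
position: [0.323, 0.323, 0.1878]
ee_rot: [0.998, -0.067, -0.0, -0.0]
ft_force: [0.2, 0.3, -2.2]
grip_width: 0.371
grasp_force: 60.3
```

```bash
python3 - <<'E'
from h import *
o=status.get_obs(); print(o['position'],o['ee_rot'].round(3))
a=viewer.camera("wrist")[:,:,::-1]; cv2.imwrite("pics/w5.png",a); b=cv2.imread("pics/w4.png")
d=cv2.absdiff(a,b).max(2); d=(d[:100,195:355]>60).astype(np.uint8); n,l,s,c=cv2.connectedComponentsWithStats(d)
print([(x+[195,0,0,0,0]).tolist() for x in s[1:] if x[4]>8])
cv2.imwrite("pics/w5c.png",np.hstack([cv2.resize(x[0:100,190:360],(400,235),interpolation=2) for x in(b,a)]))
E
```

```text
[0.32296941 0.32297175 0.18782204] [ 0.998 -0.067 -0.    -0.   ]
[[199, 0, 2, 16, 17], [293, 1, 2, 13, 13], [252, 2, 3, 13, 21], [288, 2, 1, 12, 12], [198, 31, 2, 26, 33], [235, 30, 78, 9, 620], [232, 43, 85, 9, 561], [217, 52, 12, 1, 12], [246, 55, 56, 2, 57], [220, 56, 14, 1, 14], [255, 87, 20, 1, 20]]
```

View pics/w5c.png

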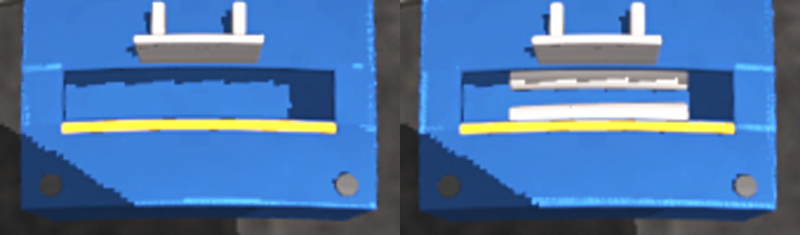

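Two pins lie inside on the hopper floor: they look about 13% smaller than roof scale, so they are well below the roof. I'll check numerically that the third didn't end up anywhere outside.

```bash
python3 - <<'E'
from h import *
def cmp(a,b,th=60):
    d=(cv2.absdiff(a,b).max(2)>th).astype(np.uint8); d=cv2.morphologyEx(d,cv2.MORPH_OPEN,np.ones((2,2)))
    s=cv2.connectedComponentsWithStats(d)[2]; return [x.tolist() for x in s[1:] if x[4]>25]
print("wrist",cmp(cv2.imread("pics/w4.png"),cv2.imread("pics/w5.png")))
b=viewer.camera("side")[:,:,::-1]; cv2.imwrite("pics/side2.png",b)
print("side",cmp(cv2.imread("pics/side0.png"),b))
a=cv2.imread("pics/w5.png"); print("tray sat",[int(cv2.cvtColor(a,cv2.COLOR_BGR2HSV)[r,215:335,1].min()) for r in range(110,205,10)])
E
```

```text
wrist [[237, 31, 76, 9, 615], [237, 44, 77, 9, 546], [16, 62, 2, 13, 26], [340, 127, 3, 11, 29], [210, 154, 132, 48, 5987], [508, 291, 17, 11, 108]]
side [[339, 0, 24, 18, 66], [340, 0, 95, 98, 4309], [546, 2, 14, 53, 489], [349, 19, 29, 6, 113], [327, 21, 17, 53, 343], [399, 30, 7, 8, 32], [498, 63, 3, 16, 33], [324, 83, 10, 5, 33], [383, 89, 20, 8, 77], [348, 92, 25, 3, 51], [541, 92, 19, 63, 321], [350, 97, 54, 5, 125], [364, 105, 25, 2, 50], [366, 117, 30, 2, 60], [482, 119, 9, 22, 94], [349, 122, 21, 2, 42], [377, 123, 18, 2, 36], [555, 127, 5, 15, 45], [334, 129, 6, 9, 34], [355, 128, 16, 2, 32], [346, 138, 47, 15, 257], [358, 165, 25, 2, 50], [473, 165, 9, 28, 107], [342, 170, 50, 10, 219], [306, 177, 81, 137, 4139], [287, 191, 12, 6, 49], [281, 199, 13, 13, 107], [275, 213, 42, 34, 748], [511, 218, 49, 65, 1529], [448, 233, 11, 10, 53], [432, 250, 13, 16, 107], [491, 274, 69, 107, 2209], [458, 285, 32, 13, 291], [353, 290, 9, 15, 81], [283, 389, 22, 28, 234]]
tray sat [203, 204, 206, 214, 223, 222, 223, 223, 223, 220]
```

No pin shows outside the hopper or in the tray. Carrying the tray high over the bottle to the mat, with the head turned away from the bottle.

Call:
play_rows --plan '[0,0,0,0.005,0.008,-0.03,0,0,0,-3,0.02,0.035,-0.06,0,0,0,-7,0.042,0.075,-0.085,0,0,0,-11,0.065,0.115,-0.097,0,0,0,-15,0.088,0.155,-0.097,0,0,0,-19,0.112,0.195,-0.097,0,0,0,-23,0.138,0.235,-0.097,0,0,0,-27,0.157,0.275,-0.097,0,0,0,-31,0.17,0.315,-0.097,0,0,0,-35,0.176,0.36,-0.097,0,0,0,-39,0.18,0.405,-0.097,0,0,0,-43,0.183,0.45,-0.097,0,0,0,-47,0.186,0.495,-0.097,0,0,0,-51,0.188,0.535,-0.097,0,0,0,-55,0.19,0.57,-0.097,0,0,0,-58,0.192,0.597,-0.097,0,0,0,-60,0.1925,0.608,-0.097,0,0,0,-60,0.1925,0.608,-0.097,0,0,0,-60,0.1925,0.608,-0.097,0]'

```text
clock: 15.25
position: [0.4329, -0.3049, 0.2845]
ee_rot: [0.898, 0.441, -0.0, -0.0]
ft_force: [0.2, 0.1, -3.4]
grip_width: 0.367
grasp_force: 60.4
```

```bash
python3 - <<'E'
from h import *
o=status.get_obs(); R=Rn.from_quat(o['ee_rot']).as_matrix(); print(o['position'],R.round(3),o['joint_pos'].round(2))
m=viewer.camera_model("wrist"); a=viewer.camera("wrist")[:,:,::-1]; cv2.imwrite("pics/w6.png",a); h=cv2.cvtColor(a,cv2.COLOR_BGR2HSV)
g=cv2.inRange(h,(45,100,40),(80,255,255)); p=cv2.findNonZero(g)[:,0,:]; print(cv2.boundingRect(p),len(p))
hull=cv2.convexHull(p)[:,0,:]; P=np.array([onz(m,*q,.003,True)[:2] for q in hull]).astype(np.float32); print("green extent",P.min(0),P.max(0),cv2.minEnclosingCircle(P))
y=big(cv2.inRange(h,(22,120,90),(32,255,255))); print("yellow",cv2.boundingRect(y),cv2.contourArea(y))
m=viewer.camera_model("scene"); s=viewer.camera("scene")[:,:,::-1]; cv2.imwrite("pics/s6.png",s)
E
```

```text
[ 0.43294335 -0.30491617  0.2844897 ] [[ 0.612  0.791 -0.001]
 [ 0.791 -0.612 -0.   ]
 [-0.    -0.    -1.   ]] [-0.54  0.17  1.2   1.7  -0.16  1.39  0.03]
(223, 78, 92, 24) 1443
green extent [ 0.43635112 -0.26440677] [ 0.5270079  -0.19262575] ((0.4816794991493225, -0.2299145758152008), 0.057059407234191895)
yellow (30, 289, 37, 39) 153.5
```

Call:
play_rows --plan '[0,0,0,0,0,0.03,0,0,0,0,0,0,0.07,0,0,0,0,0,0,0.11,0,0,0,0,0,0,0.145,0,0,0,0,0,0,0.175,0,0,0,0,0,0,0.195,0,0,0,0,0,0,0.205,0,0,0,0,0,0,0.21,0,0,0,0,0,0,0.212,0,0,0,0,0,0,0.212,0,0,0,0,0,0,0.212,0]'

```text
clock: 16.73
position: [0.4333, -0.3051, 0.073]
ee_rot: [0.897, 0.441, 0.0, 0.0]
ft_force: [0.2, -0.0, -2.0]
grip_width: 0.367
grasp_force: 60.5
```

Call:
play_rows --plan '[0,0,0,0,0,0.001,0,0,0,0,0,0,0.001,0,0,0,0,0,0,0.002,0,0,0,0,0,0,0.002,0]'

```text
clock: 17.23
position: [0.433, -0.3051, 0.071]
ee_rot: [0.897, 0.441, 0.0, -0.0]
ft_force: [-3.2, 2.5, 6.1]
grip_width: 0.365
grasp_force: 61.6
```

Call:
play_rows --plan '[0,0,0,0,0,0,0.45,0,0,0,0,0,0,0.55,0,0,0,0,0,0,0.65,0,0,0,0,0,0,0.75,0,0,0,0,0,0,0.8,0,0,0,0,0,0,0.8,0,0,0,0,0,0,0.8]'

```text
clock: 18.1
position: [0.433, -0.305, 0.0706]
ee_rot: [0.897, 0.441, 0.0, -0.0]
ft_force: [-0.9, -0.6, 0.5]
grip_width: 0.799
grasp_force: 0.0
```

Call:
play_rows --plan '[0,0,0,0,0,-0.01,0.8,0,0,0,0,0,-0.03,0.8,0,0,0,0,0,-0.06,0.8,0,0,0,0,0,-0.1,0.8,0,0,0,0,0,-0.14,0.8,0,0,0,0,0,-0.18,0.8,0,0,0,0,0,-0.2,0.8,0,0,0,0,0,-0.2,0.8,0,0,0,0,0,-0.2,0.8]'

```text
clock: 19.23
position: [0.4327, -0.3049, 0.2703]
ee_rot: [0.897, 0.441, 0.0, -0.0]
ft_force: [0.4, 0.1, -0.5]
grip_width: 0.803
grasp_force: 0.0
```

```bash
python3 - <<'E'
from h import *
o=status.get_obs(); print(o['position'],o['ft_force'],o['grip_width'],o['clock'])
m=viewer.camera_model("wrist"); a=viewer.camera("wrist")[:,:,::-1]; cv2.imwrite("pics/w7.png",a); h=cv2.cvtColor(a,cv2.COLOR_BGR2HSV)
g=cv2.inRange(h,(45,100,40),(80,255,255)); P=np.array([onz(m,*q[0],.003,True)[:2] for q in cv2.convexHull(big(g))]).astype(np.float32); print("mat",cv2.minEnclosingCircle(P),P.min(0),P.max(0))
t=big(cv2.inRange(h,(4,150,80),(17,255,255))); P=np.array([onz(m,*q[0],.041,True)[:2] for q in t]).astype(np.float32); r=cv2.minAreaRect(P); print("tray rim",r)
# rim centre is at tray x ~ +6 at z 0.038 above underside
E
```

```text
[ 0.43270614 -0.3048797   0.27033576] [ 0.36229649  0.07465093 -0.47303959] 0.8030666468239775 19.225
mat ((0.4525759816169739, -0.26800695061683655), 0.07557976990938187) [ 0.37709624 -0.34332088] [ 0.52716863 -0.19268028]
tray rim ((0.46012067794799805, -0.27069494128227234), (0.05920649692416191, 0.08335219323635101), 52.40100860595703)
```

```bash
python3 -c "
from workcell import manip; print(manip.hand_in())"
```

```text
the job is handed in; nothing more can be done
None
```

I handed the job in at about 19 s: the pins were tipped through the slot (two seen inside, the third inferred because it shows nowhere else), and the empty tray stands upright about 8 mm from the mat's centre; the hand-in gave no verdict.

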